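Check pull on the bench pull gauge

ROBOT

A 6-joint arm with a two-finger parallel gripper is mounted at the origin on the work surface. World frame = base frame: x ahead of the robot, y to its left, z up, the work surface at z = 0. Lengths are in mm, angles in rad, forces in N, time in s.
With the tool pointing down it reaches from about 350 to 775 mm from the base axis. Payload 7.3 kg.
Tool frame: the origin (TCP) lies at the centre of the arm's flange, where the gripper is bolted on; the fingertips stand 178 mm ahead of it and the grasp point (between the pads) lies 159 mm ahead of it; z points along the fingers, y is the direction in which the jaws open and shut (so a half turn about z gives the same grasp; the last joint's range is limited). The gripper opens to 92 mm and grips with 3 to 60 N. Pads are 19 mm wide; open, the fingers measure 130 mm over their backs; the gripper's body (75 mm by 190 mm) begins 47 mm behind the grasp point.
Start: joints at [1.204, 0.342, 1.524, -0, 1.275, -0.146], TCP at [114.958, 512.262, 404.741] pointing down, gripper open.
Joint ranges: [-2.53, 2.53], [-0.77, 2.02], [0.04, 2.7], [-1, 4.14], [0.28, 2.66], [-3.11, 3.11]. Speed limits (rad/s): [2.57, 2.57, 3.14, 3.14, 3.14, 3.14].

INTERFACE

Orientations are given as [roll, pitch, yaw] about the fixed x, y, z axes, in that order (R = Rz(yaw) Ry(pitch) Rx(roll)).
In Python, from plant import get_obs, capture, close_job gives the robot as it stands. The module is installed in compiled form; this text tells all that it offers.
- The arm moves only by the shell command python3 -m pendant 'ROWS'. ROWS is JSON, a list of rows, each a list of 3 entries, a list of its own where there are three numbers: the shift along the tool's x, y, z in m, then the turn, a rotation vector about the tool's x, y, z in rad, then the finger opening in m, from 0 to 0.0918. In form: [[[tx, ty, tz], [wx, wy, wz], fingers], ...]. A call has 1 to 10 rows; each row is the pose to reach, as a shift and turn from the pose commanded when the call began, along the tool's axes at that moment; what a row does not reach only later rows make up. A row lasts 1/12 s, in which the tool goes at most 41.7 mm and 7.16 degrees, less where a joint would pass 70% of its speed; a pose out of reach is approached as far as the arm can. A call with a gripper value outside its range is refused whole. The fingers move at their own pace and stop on an object; the grip force is fixed at half the most. Time passes only in rows, so rows that repeat a pose let the fingers close. It gives the time, the measured TCP pose, the force and the opening at its end, in the units of the state.
- get_obs(): the state, without advancing time (a new reading comes with each control period).
- capture(name): name is "side" or "top" or "wrist"; returns a dict with "color" (480x640x3 uint8, red, green, blue), "mtx" (3x3 intrinsics, pixels), "rvec" (rotation vector, rad) and "tvec" (3), from world to camera coordinates, as OpenCV has them. Camera axes: x right, y down, z forward; pixel columns grow to the right and rows downward; lengths in mm; the calibration is good to about 2 mm. A picture is of the moment at which its call begins. There is no depth.
- close_job(): hands the job in, once; it reports no verdict.
The state is a dict: "time": time; "joint_positions": joint angles; "dq": joint speeds; "tau": joint torques, N m; "tool_pos": TCP position; "tcp_rot": TCP orientation; "contact_force": force on the tool from outside, world axes, zero at the start; "moment": the same for the moment, N m; "grip_width": finger opening in mm.
Only numpy, scipy, OpenCV 4.12 (cv2) and the standard library are available. Lean on these libraries where they do the work, as an engineer would, in place of code of your own. Each camera call takes 0.05 s, during which the arm holds its last target. There are 200 camera calls.

TASK

Give the bench pull gauge its check pull: hook closed fingertips into the stirrup without gripping it and draw it straight out until you are pulling with 10 newtons (pointer on the long line), and keep it there for two seconds. Then ease the stirrup back until it is fully home, without letting it snap back and without ever loading it beyond 15 newtons, and take the hand away. Leave the vial, the bottle and the beaker beside it undisturbed.

Things in the scene. Friction and masses are not known exactly. Their poses are not given: they have to be found in the camera images.
- gauge: fixed bench pull gauge: grey base plate 210 x 110 x 10 mm carrying a level aluminium barrel, 48 mm diameter (54 at its end rings), 184 mm long, axis 60 mm above the table. On top (90 mm high) a white scale plate with black lines and a small dark pointer showing the pull. Origin: on the table below the centre of the barrel's front face. x runs back along the barrel, z up: the stirrup pulls to -x
- stirrup_bar (a point): middle of the stirrup's front bar: round steel, 10 mm diameter, crosswise, 60 mm above the table, 100 mm before the barrel's front face when home. With side bars and rear bar it frames a level window, open above and below, 60 mm long along the pull and 70 mm wide, centred 35 mm from this point towards the barrel. Axes as the gauge's: the pull is to -x
- puller (a joint): how far the stirrup is drawn out, in m: 0 fully home, at most 0.10; always sprung towards home. First comes idle travel of unknown length (4 to 32 mm, new each time) at only 1 to 1.5 N, then the main spring takes up: the pull steps up by about 2 N and grows steadily with travel
- vial: small clear sample vial with a cap, standing, 28 mm diameter, 62 mm high; origin under its centre. Bystander
- reagent: amber reagent bottle with a paper label, standing, 48 mm diameter, 85 mm high; origin under its centre. Bystander
- beaker: open glass beaker, standing, 60 mm diameter, 65 mm high; origin under its centre. Bystander

How it is judged (in metres and radians):
On the way, in this order (a step that is already met when the one before it is completed fails the run):
1. the stirrup is drawn out with a pull between 8.5 and 11.5 N, held for at least 1 s (contact force between the fingers and puller between 8.5 and 11.5 N and value of joint puller above 0.025 m), for 1 s.
2. the stirrup is back home (within 4 mm) (value of joint puller below 0.004 m), for 0.2 s.
At the end, for the whole second after the job is handed in: after the 10 N pull (8.5 to 11.5 N for at least 1 s) the stirrup is fully home (within 4 mm) and released, and the vial, bottle and beaker stand upright within 20 mm of where they stood (value of joint puller below 0.004 m and distance of each of vial, reagent, beaker from where it was at the start of the episode below 0.02 m and angle between each of vial, reagent, beaker's own z axis and vertical below 0.3 rad); the robot touches nothing.
It fails at once if the stirrup is pulled, pressed or squeezed with more than 15 N (contact force between the fingers and puller above 15 N).
It fails at once if the stirrup snaps back (faster than 0.25 m/s) (velocity of joint puller below -0.25 m/s).
It fails at once if the vial is pushed more than 20 mm or tipped (distance of vial from where it was at the start of the episode above 0.02 m or angle between vial's own z axis and vertical above 0.3 rad).
It fails at once if the reagent is pushed more than 20 mm or tipped (distance of reagent from where it was at the start of the episode above 0.02 m or angle between reagent's own z axis and vertical above 0.3 rad).
It fails at once if the beaker is pushed more than 20 mm or tipped (distance of beaker from where it was at the start of the episode above 0.02 m or angle between beaker's own z axis and vertical above 0.3 rad).
It also fails if it takes over 54 s, if anything falls off the work surface, if the arm or the gripper's body presses on something with over 40 N, if the wrist force passes 120 N, or if a joint passes its speed limit or range.

## Working session

There is one attempt and no reset: what is moved stays moved. The work goes in short steps, Python scripts to look and compute and a shell command to move; the robot and the scene stay as the last step left them, time stands still between calls to the robot, and variables do not carry over. Pictures are saved under pics/ and viewed, about 8 in all and at most 12, crops included, and the job is handed in when it is done.

```bash
mkdir -p pics; cat > h.py <<'E'
import numpy as np, cv2
from plant import get_obs, capture
def snap(cam,name):
    c=capture(cam); cv2.imwrite(f'pics/{name}.png',c['color'][:,:,::-1]); 
    np.savez(f'pics/{name}.npz',**c); return c
def ray(name,uv,z):
    c=np.load(f'pics/{name}.npz'); R=cv2.Rodrigues(c['rvec'])[0]; t=c['tvec'].reshape(3)
    p=cv2.undistortPoints(np.array([[uv]],float),c['mtx'],None)[0,0]
    d=R.T@np.array([p[0],p[1],1]); o=-R.T@t
    return o+d*(z-o[2])/d[2]
E
python3 - <<'E'
from h import *
print(get_obs())
snap('top','top0'); snap('side','side0')
E
```

```text
{'time': 0.0, 'joint_positions': array([ 1.20400525e+00,  3.42722841e-01,  1.52505238e+00, -7.39996355e-06,
        1.27536048e+00, -1.46025095e-01]), 'dq': array([ 9.03037225e-05,  9.07299482e-04,  9.47590112e-04, -1.03125895e-03,
        1.29490579e-04,  1.56456060e-03]), 'tau': array([ 1.09494482e-03, -4.31246996e+01, -2.44226038e+01,  7.19908183e-02,
        5.60121203e-02, -1.67094618e-04]), 'tool_pos': array([114.90414372, 512.12743049, 404.03233716]), 'tcp_rot': array([-3.14006500e+00, -2.17522174e-04,  2.92082866e+00]), 'contact_force': array([-0.23155022,  0.66233375, -0.2984306 ]), 'moment': array([-0.02929103, -0.04112709,  0.00636208]), 'grip_width': 91.97216555414745}
```

View pics/top0.png

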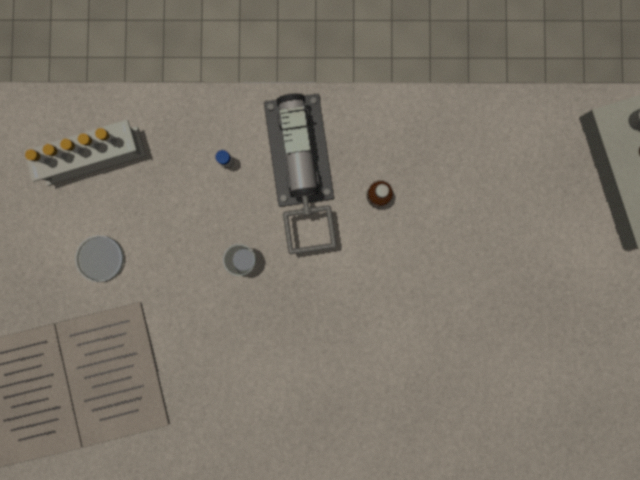

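View pics/side0.png

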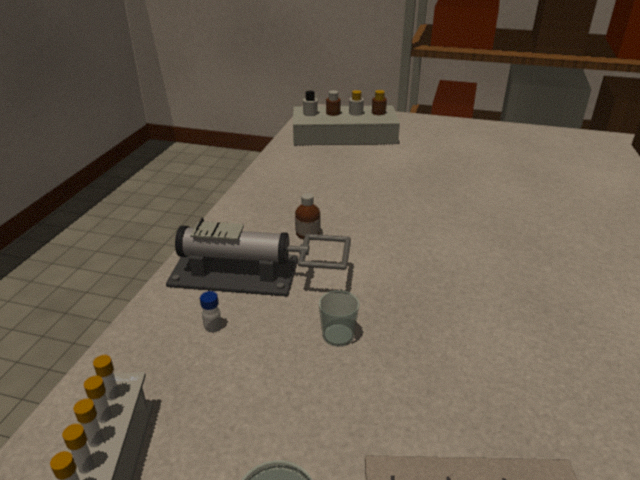

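The top view shows the stirrup frame around (311,230), with the beaker at (241,260), the bottle at (380,193) and the vial at (224,158). I'll enlarge it to measure.

```bash
python3 - <<'E'
from h import *
im=cv2.imread('pics/top0.png')[80:290,200:410]
cv2.imwrite('pics/crop0.png',cv2.resize(im,(600,600),interpolation=cv2.INTER_CUBIC))
for n,uv,z in [('bar',(314,250),60),('win',(311,230),60),('rodfront',(304,196),60),('barrelback',(290,98),60),('beaker',(240,260),30),('reag',(380,193),50),('vial',(224,157),60)]:
    print(n,ray('top0',uv,z).round(1))
E
```

```text
bar [615.9  86.3  60. ]
win [652.6  92.   60. ]
rodfront [715.3 105.2  60. ]
barrelback [898.4 132.4  60. ]
beaker [597.  226.6  30. ]
reag [722.5 -35.6  50. ]
vial [787.4 253.9  60. ]
```

View pics/crop0.png

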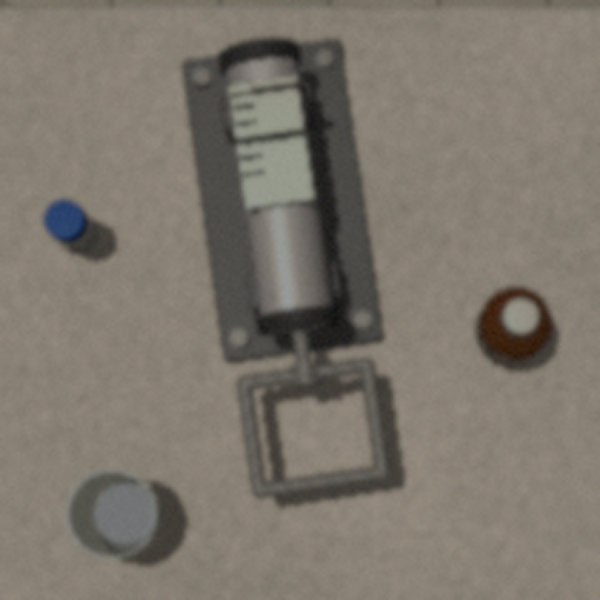

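```bash
python3 -m pendant '[[[-0.02,-0.01,0],[0,0,-0.04],0],[[-0.05,-0.024,0],[0,0,-0.1],0],[[-0.085,-0.04,0],[0,0,-0.16],0],[[-0.12,-0.057,0],[0,0,-0.22],0],[[-0.155,-0.073,0],[0,0,-0.28],0],[[-0.19,-0.09,0],[0,0,-0.32],0],[[-0.225,-0.106,0],[0,0,-0.34],0],[[-0.26,-0.123,0],[0,0,-0.35],0],[[-0.295,-0.139,0],[0,0,-0.356],0],[[-0.33,-0.156,0],[0,0,-0.356],0]]'
python3 - <<'E'
from h import *
from scipy.spatial.transform import Rotation as Ro
o=get_obs(); R=Ro.from_euler('xyz',o['tcp_rot']).as_matrix()
print(o['tool_pos'],o['tcp_rot'],R.T@(np.array([653,93,338])-o['tool_pos']))
E
```

```text
time: 0.93
tool_pos: [404.0, 286.3, 404.5]
tcp_rot: [3.142, -0.0, -3.006]
contact_force: [0.1, 0.5, 0.0]
grip_width: 29.9
[403.9537006  286.30291041 404.52668065] [ 3.14157305e+00 -4.22784948e-04 -3.00609854e+00] [-220.68048428 -225.17368705   66.42897091]
```

```bash
python3 -m pendant '[[[-0.018,-0.018,0.005],[0,0,0],0],[[-0.045,-0.046,0.013],[0,0,0],0],[[-0.072,-0.074,0.021],[0,0,0],0],[[-0.099,-0.101,0.03],[0,0,0],0],[[-0.126,-0.128,0.038],[0,0,0],0],[[-0.153,-0.156,0.046],[0,0,0],0],[[-0.18,-0.184,0.054],[0,0,0],0],[[-0.202,-0.206,0.06],[0,0,0],0],[[-0.216,-0.22,0.065],[0,0,0],0],[[-0.2207,-0.2252,0.0664],[0,0,0],0]]'
python3 - <<'E'
from h import *
o=get_obs(); print(o['tool_pos'],o['tcp_rot'],o['joint_positions'])
snap('wrist','w1')
a=snap('top','top1')['color'][80:290,200:410]
b=cv2.resize(np.ascontiguousarray(a[:,:,::-1]),(400,400),interpolation=cv2.INTER_CUBIC)
w=cv2.imread('pics/w1.png'); cv2.imwrite('pics/w1v.png',w)
E
```

```text
time: 1.77
tool_pos: [653.5, 91.8, 336.1]
tcp_rot: [-3.141, -0.002, -3.009]
contact_force: [-1.8, 0.5, -1.4]
grip_width: 0.6
[653.53166035  91.82261343 336.07690668] [-3.14133315e+00 -2.06325664e-03 -3.00918433e+00] [ 2.36650360e-02  6.45409426e-01  1.20973335e+00 -5.01756926e-04
  1.28847282e+00 -1.67939961e+00]
```

View pics/w1v.png

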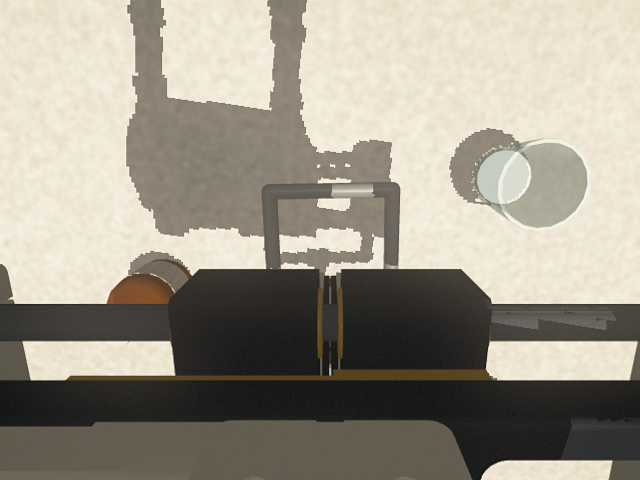

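The wrist view shows the stirrup's front bar from (265,190) to (398,187), its middle near (331,188), directly in line with the finger gap at x≈330.

```bash
python3 - <<'E'
from h import *
l=ray('w1',(265,190),60); r=ray('w1',(398,187),60); m=(l+r)/2
d=r-l; print(l,r,m,np.linalg.norm(d),'yaw',np.arctan2(-d[0],d[1]))
E
```

```text
[625.43077744  45.77823543  60.        ] [612.0708356  131.08691595  60.        ] [618.75080652  88.43257569  60.        ] 86.34847432242773 yaw 0.15534527557812278
```

```bash
python3 -m pendant '[[[0,0,0.01],[0,0,-0.012],0],[[0,0,0.025],[0,0,-0.012],0],[[0,0,0.045],[0,0,-0.012],0],[[0,0,0.065],[0,0,-0.012],0],[[0,0,0.085],[0,0,-0.012],0],[[0,0,0.1],[0,0,-0.012],0],[[0,0,0.11],[0,0,-0.012],0],[[0,0,0.116],[0,0,-0.012],0],[[0,0,0.118],[0,0,-0.012],0],[[0,0,0.118],[0,0,-0.012],0]]'
python3 - <<'E'
from h import *
o=get_obs(); print(o['tool_pos'],o['tcp_rot'],o['contact_force'])
snap('side','s2'); a=cv2.imread('pics/s2.png')[190:370,160:400]
cv2.imwrite('pics/s2c.png',cv2.resize(a,(720,540),interpolation=cv2.INTER_CUBIC))
print(get_obs()['contact_force'],get_obs()['tool_pos'])
E
```

```text
time: 2.7
tool_pos: [651.6, 94.9, 220.6]
tcp_rot: [3.141, 0.0, -2.994]
contact_force: [-0.8, -0.1, 0.0]
grip_width: 0.3
[651.63432664  94.9324981  220.58956786] [ 3.14149296e+00  3.06995655e-04 -2.99356980e+00] [-0.78568053 -0.081498    0.00598895]
[-0.00386103  0.10648143  0.10494599] [651.90816444  94.73315159 221.11450265]
```

View pics/s2c.png

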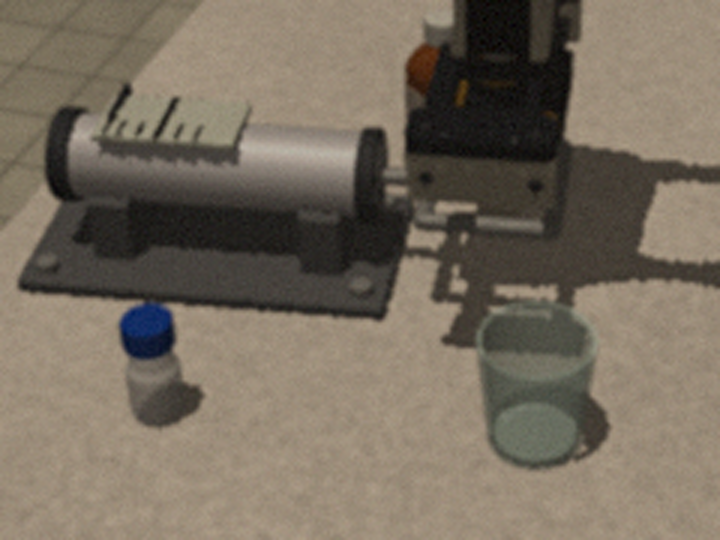

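Fingers are inside the window and free of contact, at tip height 43 mm. Approaching the bar now.

```bash
python3 -m pendant '[[[0.002,0,0.001],[0,0,0],0],[[0.005,0,0.002],[0,0,0],0],[[0.008,0,0.003],[0,0,0],0],[[0.011,0,0.003],[0,0,0],0],[[0.013,0,0.003],[0,0,0],0],[[0.014,0,0.003],[0,0,0],0],[[0.015,0,0.003],[0,0,0],0],[[0.016,0,0.003],[0,0,0],0],[[0.017,0,0.003],[0,0,0],0],[[0.018,0,0.003],[0,0,0],0]]'
for i in 1; do python3 -m pendant '[[[0.001,0,0],[0,0,0],0],[[0.002,0,0],[0,0,0],0],[[0.003,0,0],[0,0,0],0],[[0.004,0,0],[0,0,0],0],[[0.005,0,0],[0,0,0],0],[[0.006,0,0],[0,0,0],0],[[0.007,0,0],[0,0,0],0],[[0.008,0,0],[0,0,0],0]]'; done
python3 -c "
from plant import get_obs
print(get_obs()['contact_force'])"
```

```text
time: 3.58
tool_pos: [634.2, 91.7, 217.4]
tcp_rot: [3.142, 0.001, -2.994]
contact_force: [0.8, -0.4, -0.0]
grip_width: -0.1
time: 4.25
tool_pos: [626.3, 90.6, 217.5]
tcp_rot: [-3.142, 0.001, -2.994]
contact_force: [4.2, -0.2, -0.5]
grip_width: 0.3
[ 4.20407742 -0.15851055 -0.53345113]
```

```bash
python3 -m pendant '[[[0,0,0],[0,0,0],0],[[0,0,0],[0,0,0],0],[[0,0,0],[0,0,0],0]]'
python3 -m pendant '[[[0.001,0,0],[0,0,0],0],[[0.002,0,0],[0,0,0],0],[[0.003,0,0],[0,0,0],0],[[0.004,0,0],[0,0,0],0],[[0.005,0,0],[0,0,0],0],[[0.006,0,0],[0,0,0],0],[[0.006,0,0],[0,0,0],0],[[0.006,0,0],[0,0,0],0]]'
python3 -m pendant '[[[0.001,0,0],[0,0,0],0],[[0.002,0,0],[0,0,0],0],[[0.003,0,0],[0,0,0],0],[[0.004,0,0],[0,0,0],0],[[0.005,0,0],[0,0,0],0],[[0.006,0,0],[0,0,0],0],[[0.006,0,0],[0,0,0],0],[[0.006,0,0],[0,0,0],0]]'
```

```text
time: 4.5
tool_pos: [626.2, 90.6, 217.4]
tcp_rot: [-3.142, 0.001, -2.994]
contact_force: [3.9, 1.0, -0.8]
grip_width: 0.4
time: 5.17
tool_pos: [620.3, 89.7, 217.5]
tcp_rot: [-3.142, 0.001, -2.994]
contact_force: [5.8, 0.8, -0.1]
grip_width: 0.5
time: 5.83
tool_pos: [614.6, 88.8, 217.5]
tcp_rot: [-3.142, 0.002, -2.994]
contact_force: [7.1, -0.6, -2.0]
grip_width: 0.5
```

```bash
cat > avg.py <<'E'
from h import *
F=[]
for _ in range(6): c=capture('side'); F.append(get_obs()['contact_force'])
F=np.array(F); u=np.array([.989,.146,0])
o=get_obs(); print('pull',(F@u).round(2),'mean',F.mean(0).round(2),(F@u).mean().round(2),'x',o['tool_pos'].round(1),'t',o['time'])
cv2.imwrite('pics/last.png',c['color'][:,:,::-1])
E
python3 avg.py
python3 -m pendant '[[[0.001,0,0],[0,0,0],0],[[0.002,0,0],[0,0,0],0],[[0.003,0,0],[0,0,0],0],[[0.004,0,0],[0,0,0],0],[[0.005,0,0],[0,0,0],0],[[0.005,0,0],[0,0,0],0],[[0.005,0,0],[0,0,0],0]]'
python3 avg.py
```

```text
pull [6.25 6.69 6.42 6.54 6.69 6.63] mean [ 6.53  0.55 -1.98] 6.54 x [614.6  88.8 217.5] t 6.1333
time: 6.72
tool_pos: [609.8, 88.1, 217.5]
tcp_rot: [-3.142, 0.002, -2.995]
contact_force: [7.7, 0.3, -2.4]
grip_width: 0.5
pull [6.98 7.44 8.01 7.05 7.42 6.93] mean [ 7.27  0.81 -2.64] 7.31 x [609.9  88.1 217.5] t 7.0167
```

```bash
python3 -m pendant '[[[0.001,0,0],[0,0,0],0],[[0.002,0,0],[0,0,0],0],[[0.003,0,0],[0,0,0],0],[[0.004,0,0],[0,0,0],0],[[0.005,0,0],[0,0,0],0],[[0.006,0,0],[0,0,0],0],[[0.007,0,0],[0,0,0],0],[[0.008,0,0],[0,0,0],0],[[0.009,0,0],[0,0,0],0],[[0.01,0,0],[0,0,0],0]]'
python3 avg.py
python3 - <<'E'
import cv2
a=cv2.imread('pics/last.png')[200:280,160:360]
cv2.imwrite('pics/p1.png',cv2.resize(a,(800,320),interpolation=cv2.INTER_CUBIC))
E
```

```text
time: 7.85
tool_pos: [600.3, 86.7, 217.6]
tcp_rot: [-3.141, 0.004, -2.995]
contact_force: [10.0, 1.9, -4.2]
grip_width: 1.0
pull [ 9.79  9.18 10.23  9.78  9.5  10.44] mean [ 9.75  1.24 -4.04] 9.82 x [600.4  86.7 217.6] t 8.15
```

View pics/p1.png

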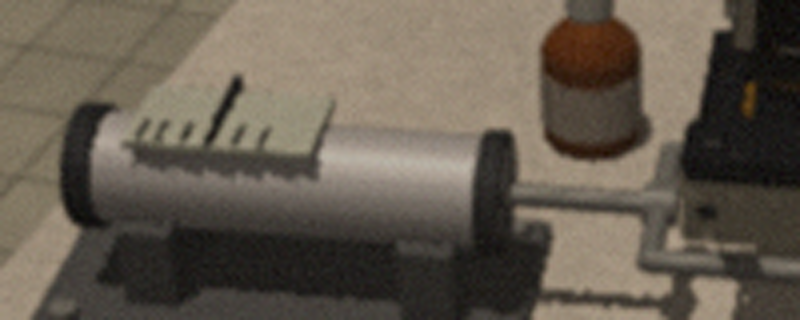

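The pointer (upper image ~(235,85)) lies on the long line, and the measured pull is 9.8 N. I'm holding here.

```bash
for i in 1 2; do python3 -m pendant '[[[0,0,0],[0,0,0],0],[[0,0,0],[0,0,0],0],[[0,0,0],[0,0,0],0],[[0,0,0],[0,0,0],0],[[0,0,0],[0,0,0],0],[[0,0,0],[0,0,0],0],[[0,0,0],[0,0,0],0],[[0,0,0],[0,0,0],0],[[0,0,0],[0,0,0],0],[[0,0,0],[0,0,0],0]]'; python3 avg.py; done
```

```text
time: 8.98
tool_pos: [600.4, 86.7, 217.6]
tcp_rot: [-3.141, 0.004, -2.995]
contact_force: [9.1, 0.5, -4.2]
grip_width: 0.3
pull [10.46  9.93  9.88  9.56  9.19  9.77] mean [ 9.75  1.04 -3.99] 9.8 x [600.4  86.7 217.6] t 9.2833
time: 10.12
tool_pos: [600.4, 86.7, 217.5]
tcp_rot: [-3.141, 0.004, -2.994]
contact_force: [10.5, 0.5, -3.7]
grip_width: 0.5
pull [ 8.71  8.95  9.37  9.08 10.06  8.98] mean [ 9.12  1.14 -4.24] 9.19 x [600.4  86.7 217.6] t 10.4167
```

```bash
python3 -m pendant '[[[-0.001,0,0],[0,0,0],0],[[-0.003,0,0],[0,0,0],0],[[-0.005,0,0],[0,0,0],0],[[-0.007,0,0],[0,0,0],0],[[-0.009,0,0],[0,0,0],0],[[-0.011,0,0],[0,0,0],0],[[-0.013,0,0],[0,0,0],0],[[-0.015,0,0],[0,0,0],0],[[-0.017,0,0],[0,0,0],0],[[-0.019,0,0],[0,0,0],0]]'
python3 -m pendant '[[[-0.0015,0,0],[0,0,0],0],[[-0.003,0,0],[0,0,0],0],[[-0.0045,0,0],[0,0,0],0],[[-0.006,0,0],[0,0,0],0],[[-0.0075,0,0],[0,0,0],0],[[-0.009,0,0],[0,0,0],0],[[-0.0105,0,0],[0,0,0],0],[[-0.012,0,0],[0,0,0],0],[[-0.0135,0,0],[0,0,0],0],[[-0.015,0,0],[0,0,0],0]]'
python3 -m pendant '[[[-0.001,0,0],[0,0,0],0],[[-0.002,0,0],[0,0,0],0],[[-0.003,0,0],[0,0,0],0],[[-0.004,0,0],[0,0,0],0],[[-0.005,0,0],[0,0,0],0],[[-0.006,0,0],[0,0,0],0],[[-0.007,0,0],[0,0,0],0],[[-0.008,0,0],[0,0,0],0],[[-0.009,0,0],[0,0,0],0],[[-0.01,0,0],[0,0,0],0]]'
python3 avg.py
```

```text
time: 11.25
tool_pos: [618.6, 89.4, 217.4]
tcp_rot: [-3.142, 0.001, -2.994]
contact_force: [5.1, 0.3, -1.1]
grip_width: 0.5
time: 12.08
tool_pos: [632.7, 91.7, 217.0]
tcp_rot: [3.141, -0.002, -2.994]
contact_force: [0.3, 0.0, 0.1]
grip_width: 0.6
time: 12.92
tool_pos: [643.0, 93.1, 217.3]
tcp_rot: [3.141, -0.0, -2.994]
contact_force: [-0.4, -0.0, 0.2]
grip_width: 0.4
pull [-0.15 -0.04  0.54  0.08  0.16 -0.13] mean [ 0.09 -0.12  0.05] 0.08 x [642.9  93.1 217.3] t 13.2167
```

```bash
python3 -m pendant '[[[-0.004,0,-0.004],[0,0,0],0],[[-0.008,0,-0.014],[0,0,0],0],[[-0.008,0,-0.029],[0,0,0],0],[[-0.008,0,-0.047],[0,0,0],0],[[-0.008,0,-0.066],[0,0,0],0],[[-0.008,0,-0.085],[0,0,0],0],[[-0.008,0,-0.104],[0,0,0],0],[[-0.008,0,-0.123],[0,0,0],0],[[-0.008,0,-0.14],[0,0,0],0],[[-0.008,0,-0.15],[0,0,0],0]]'
python3 -m pendant '[[[0.01,0,0],[0,0,0],0],[[0.03,0,0],[0,0,0],0],[[0.055,0,0],[0,0,0],0],[[0.08,0,0],[0,0,0],0],[[0.105,0,0],[0,0,0],0],[[0.13,0,0],[0,0,0],0],[[0.15,0,0],[0,0,0],0],[[0.16,0,0],[0,0,0],0],[[0.16,0,0],[0,0,0],0],[[0.16,0,0],[0,0,0],0]]'
python3 - <<'E'
from h import *
snap('side','s3'); cv2.imwrite('pics/s3c.png',cv2.resize(cv2.imread('pics/s3.png')[190:370,160:400],(720,540),interpolation=cv2.INTER_CUBIC))
o=get_obs();print(o['contact_force'],o['tool_pos'])
E
```

```text
time: 14.05
tool_pos: [651.1, 94.3, 370.1]
tcp_rot: [-3.141, 0.004, -2.994]
contact_force: [-0.2, -0.3, -0.4]
grip_width: 0.3
time: 14.88
tool_pos: [492.7, 70.8, 367.7]
tcp_rot: [-3.142, 0.001, -2.994]
contact_force: [0.2, -0.8, 0.8]
grip_width: 0.4
[-0.2249564  -0.23306845  0.01418647] [493.21391716  70.78154372 367.62343571]
```

View pics/s3c.png

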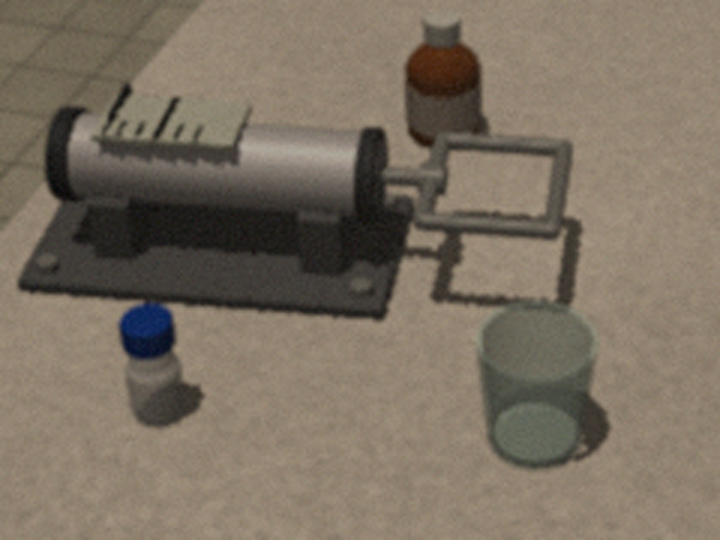

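The stirrup is home, with the pointer back at its start near (122,100). The vial, bottle and beaker stand where they were, so I'm handing in.

```bash
python3 -c "
from plant import close_job
print(close_job())"
```

```text
the job is handed in; nothing more can be done
None
```

I gave the gauge its check pull, brought the stirrup home and handed the job in at about 15 s. The hand-in reports no verdict.

- **Pull:** I hooked the closed fingertips into the stirrup and drew it out about 33 mm, going by the hand's travel. The pointer was on the long line, and the pull averaged 9.2–9.8 N over about 2.5 s. Single readings ranged from 8.7 to 10.5 N.
- **Return:** I eased the stirrup back at about 25 mm/s or less and lifted the hand clear. The force then read about 0 N.
- **Last picture:** the stirrup is home, the pointer is back at its start, and the vial, bottle and beaker are upright where they stood.
- **Disagreement:** during the hold the sensor also showed about 4 N of downward force, probably bar friction. That puts the total contact force at roughly 10–10.6 N, still inside the 8.5–11.5 N band. No other check failed or disagreed.

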